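# Unstack the sterilised instrument cassettes onto their colour mats

### The arm

A 6-joint arm with a two-finger parallel gripper is mounted at the origin on the work surface. World frame = base frame: x ahead of the robot, y to its left, z up, the work surface at z = 0. Lengths are in mm, angles in rad, forces in N, time in s.
With the tool pointing down it reaches from about 400 to 925 mm from the base axis. Payload 12.5 kg.
Tool frame: the origin (TCP) lies on the mounting face of the last link; the fingertips stand 190 mm ahead of it and the grasp point (between the pads) lies 171 mm ahead of it; z points along the fingers, y is the line along which they close (so a half turn about z gives the same grasp; the last joint's range is limited). The gripper opens to 95 mm and grips with 3 to 60 N. Pads are 20 mm wide; open, the fingers measure 119 mm over their backs; the gripper's body (75 mm by 180 mm) begins 59 mm behind the grasp point.
Start: joints at [-1.371, 0.491, 1.559, -0, 1.092, -0.106], TCP at [188.18, -595.998, 404.761] pointing down, gripper open.
Joint ranges: [-3.1, 3.1], [-0.84, 2.19], [0.05, 2.79], [-1.13, 4.28], [0.06, 2.93], [-2.69, 2.69]. Speed limits (rad/s): [2.22, 2.22, 2.79, 3.14, 3.14, 3.14].

### API

Orientations are given as [roll, pitch, yaw] about the fixed x, y, z axes, in that order (R = Rz(yaw) Ry(pitch) Rx(roll)).
In Python, from cell import * gives the robot as it stands.
- The arm moves only by the tool arm_command, never from a script. Its argument "rows" is a list that holds one entry, the list of rows, each a list of 7 numbers: the shift along the tool's x, y, z normalised to -1 to 1, where 1 is 0.15 m, then the turn, a rotation vector about the tool's x, y, z normalised to -1 to 1, where 1 is 360 degrees, then the opening, from -1 (shut) to 1 (fully open). A call has 1 to 10 rows; each row is the pose to reach, as a shift and turn from the pose commanded when the call began, along the tool's axes at that moment, turning the shorter way round; what a row does not reach only later rows make up. A row lasts 1/12 s, in which the tool goes at most 41.7 mm and 7.16 degrees, less where a joint would pass 70% of its speed; a pose out of reach is approached as far as the arm can. A call with a number of a shift or a turn outside -1 to 1 is refused whole. A call with a gripper value outside its range is refused whole. The fingers move at their own pace and stop on an object; the grip force is fixed at half the most. Time passes only in rows, so rows that repeat a pose let the fingers close. It gives the time, the measured TCP pose, the force, the opening and the grip force at its end, in the units of the state.
- state(): the state, without advancing time (a new reading comes with each control period).
- read_camera(name): name is "side" or "top"; returns (picture, depth): 384x512x3 uint8, red, green, blue; 384x512 float32, mm along the optical axis (not along the pixel's ray), 0 where there is no reading.
- get_calibration(name): a dict with "camera_matrix" (3x3 intrinsics, pixels), "position" and "orientation" of the camera in the world. Camera axes: x right, y up, looking along -z (the intrinsics and any distortion apply to the point x, -y, -z); pixel columns grow to the right and rows downward; lengths in mm; the calibration is good to about 2 mm. A picture is of the moment at which its call begins. get_calibration takes no time and is no camera call.
- job_done(): hands the job in; it is judged then, once.
The state is a dict: "t": time; "joints": joint angles; "qvel": joint speeds; "tau": joint torques, N m; "eef_pos": TCP position; "tcp_rot": TCP orientation; "ft_force": force on the tool from outside, world axes, zero at the start; "moment": the same for the moment, N m; "opening": opening from 0.0 (shut) to 1.0 (fully open); "grip_force": force on a finger pad.
Only numpy, scipy, OpenCV 4.12 (cv2) and the standard library are available. Lean on these libraries where they do the work, as an engineer would, in place of code of your own. Each camera call takes 0.05 s, during which the arm holds its last target. There are 200 camera calls.

### The job

Take the two stacks of steel instrument cassettes apart and lay each cassette flat on the mat of its own colour, centred on the mat and lengthwise along it. Keep every cassette upright and roughly level all the while, so that the instruments inside stay in order, and let go of them all at the end.

Things in the scene. Friction and masses are not known exactly. Their poses are not given: they have to be found in the camera images.
- blue_cassette: Flat closed steel instrument cassette with blue bands round both ends: 136 long x 62 wide x 28 mm high, about 350 g. Origin at the centre of its underside; x along its length, y across its width, z up. Plain parallel sides: grip across the width. At first it stands on the counter as the bottom of a stack. Not fastened; yaw may differ from its neighbour's.
- green_cassette: Flat closed steel instrument cassette with green bands round both ends: 136 long x 62 wide x 28 mm high, about 350 g. Origin at the centre of its underside; x along its length, y across its width, z up. Plain parallel sides: grip across the width. At first it stands on the counter as the bottom of the other stack. Not fastened; yaw may differ from its neighbour's.
- red_cassette: Flat closed steel instrument cassette with red bands round both ends: 104 long x 56 wide x 26 mm high, about 250 g. Origin at the centre of its underside; x along its length, y across its width, z up. Plain parallel sides: grip across the width. At first it lies on the blue or the green cassette and carries the black one. Not fastened; yaw may differ from its neighbour's.
- yellow_cassette: Flat closed steel instrument cassette with yellow bands round both ends: 104 long x 56 wide x 26 mm high, about 250 g. Origin at the centre of its underside; x along its length, y across its width, z up. Plain parallel sides: grip across the width. At first it lies on the blue or the green cassette, whichever is not under the red one. Not fastened; yaw may differ from its neighbour's.
- black_cassette: Flat closed steel instrument cassette with black bands round both ends: 68 long x 48 wide x 24 mm high, about 150 g. Origin at the centre of its underside; x along its length, y across its width, z up. Plain parallel sides: grip across the width. At first it lies on the red cassette, the top of a stack of three. Not fastened; yaw may differ from its neighbour's.
- blue_mat: Plain blue mat fixed to the counter, 150 long x 80 wide x 3 mm thick, empty at the start. Origin at the centre of its underside (counter level, so its top is 3 mm above); x along its length, y across, z up.
- green_mat: Plain green mat fixed to the counter, 150 long x 80 wide x 3 mm thick, empty at the start. Origin at the centre of its underside (counter level, so its top is 3 mm above); x along its length, y across, z up.
- red_mat: Plain red mat fixed to the counter, 150 long x 80 wide x 3 mm thick, empty at the start. Origin at the centre of its underside (counter level, so its top is 3 mm above); x along its length, y across, z up.
- yellow_mat: Plain yellow mat fixed to the counter, 150 long x 80 wide x 3 mm thick, empty at the start. Origin at the centre of its underside (counter level, so its top is 3 mm above); x along its length, y across, z up.
- black_mat: Plain black mat fixed to the counter, 150 long x 80 wide x 3 mm thick, empty at the start. Origin at the centre of its underside (counter level, so its top is 3 mm above); x along its length, y across, z up.
Things that resemble listed ones, but are neither listed nor needed, are in the scene too. Leave any pink look-alike of the red_mat alone.

How it is judged:
By the outcome, as a careful person would: the job done as asked, in the order asked, and still so for the second after the job is handed in, with the robot touching nothing.
It also fails if it takes over 136 s, if anything falls off the work surface, if the arm or the gripper's body presses on something with over 40 N, if the wrist force passes 120 N, or if a joint passes its speed limit or range.

## Working session

There is one attempt and no reset: what is moved stays moved. The work goes in short steps, Python scripts to look and compute and a tool call to move; the robot and the scene stay as the last step left them, time stands still between calls to the robot, and variables do not carry over. Pictures are saved under pics/ and viewed, at most 14 in all, crops included, and the job is handed in when it is done.

Besides the shell and the picture viewer there is one more tool, called by a JSON object that holds its "fn" and its "kwargs", one argument or row to a line. arm_command: Moves the arm, as the interface text tells. Its arguments: {"type":"object","properties":{"rows":{"type":"array","items":{"type":"array","items":{"type":"array","items":{"type":"number","minimum":-1,"maximum":1}}}}},"required":["rows"]}

```bash
mkdir -p pics; ls; python3 - <<'E'
from cell import *
import cv2,numpy as np
s=state();print(s['t'],s['eef_pos'],s['tcp_rot'],s['opening'])
for n in ("top","side"):
    p,d=read_camera(n);c=get_calibration(n);print(n,c)
    cv2.imwrite(f"pics/{n}0.png",cv2.cvtColor(p,cv2.COLOR_RGB2BGR));np.savez(f"{n}0.npz",p=p,d=d)
E
python3 -c "
import cv2,numpy as np
a=cv2.imread('pics/top0.png');cv2.imwrite('pics/top0b.png',cv2.resize(a,(800,600)))"
```

```text
pics
0.0 [ 188.1787941  -595.95978935  404.17890272] [-3.14053505e+00 -9.47510948e-05  3.05820518e-01] 1.001388979870119
top {'camera_matrix': array([[388.2443816 ,   0.        , 257.1457151 ],
       [  0.        , 388.2443816 , 191.57277127],
       [  0.        ,   0.        ,   1.        ]]), 'position': array([307.28399595,   6.64637025, 898.58351302]), 'orientation': array([ 0.19736771,  0.01535292, -1.59797189])}
side {'camera_matrix': array([[430.55706287,   0.        , 254.23789902],
       [  0.        , 430.55706287, 193.23963722],
       [  0.        ,   0.        ,   1.        ]]), 'position': array([361.94640344, 706.0230886 , 912.26406207]), 'orientation': array([ 0.71197138, -0.01797996, -3.00515891])}
```

View pics/top0b.png

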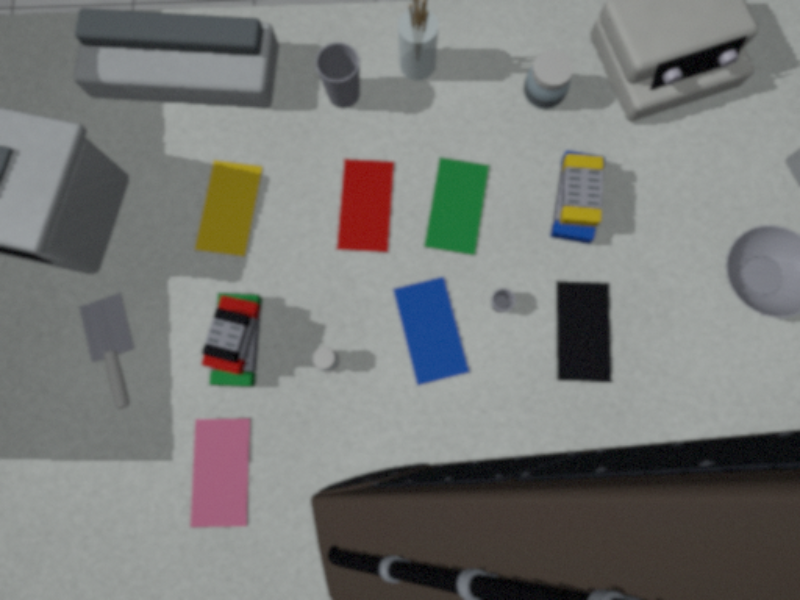

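View pics/side0.png

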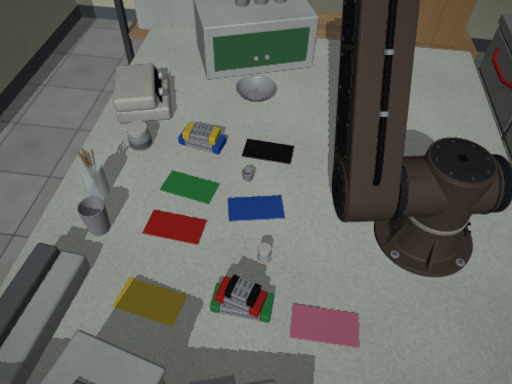

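The top view (800x600) shows the mats at these pixels: yellow (229,208), red (366,205), green (457,206), blue (432,330), black (583,331), and the pink decoy at (221,472). Yellow-on-blue is at (580,197) and black/red/green at (232,338). Small bottles stand at (502,300) and (325,358).

```bash
cat > h.py <<'E'
from cell import *
import cv2,numpy as np
from scipy.spatial.transform import Rotation as Ro
def cal(n):
    c=get_calibration(n);return c['camera_matrix'],np.array(c['position']),Ro.from_euler('xyz',c['orientation']).as_matrix()
def rays(n,uv):
    K,p,R=cal(n);uv=np.asarray(uv,float)
    d=np.c_[(uv[:,0]-K[0,2])/K[0,0],-(uv[:,1]-K[1,2])/K[1,1],-np.ones(len(uv))]
    return p,d@R.T
def plane(n,uv,z):
    p,d=rays(n,uv);return p+d*((z-p[2])/d[:,2])[:,None]
def world(n,depth):
    v,u=np.mgrid[:384,:512];p,d=rays(n,np.c_[u.ravel(),v.ravel()])
    return (p+d*depth.reshape(-1,1)).reshape(384,512,3)
def rect(P):
    (c,(w,h),a)=cv2.minAreaRect(np.asarray(P[:,:2],np.float32));
    if w<h: w,h=h,w;a+=90
    a=(a+90)%180-90
    return np.round([c[0],c[1],w,h,a],1)
def masks(p):
    H,S,V=[x.astype(int) for x in cv2.split(cv2.cvtColor(p,cv2.COLOR_RGB2HSV))]
    return dict(red=((H<6)|(H>174))&(S>190)&(V>60),yellow=(abs(H-25)<7)&(S>150)&(V>60),green=(abs(H-65)<15)&(S>130)&(V>40),
      blue=(abs(H-110)<12)&(S>150)&(V>50),black=(V<40),pink=(abs(H-170)<8)&(S>80)&(S<190)&(V>100))
def blobs(m,amin=40):
    k,l,s,c=cv2.connectedComponentsWithStats(m.astype(np.uint8),connectivity=8)
    return [(l==i,s[i,4],c[i]) for i in range(1,k) if s[i,4]>=amin]
def mv(x,y,z,yaw,s=None):
    "normalised full shift & turn to world TCP pose (tool z down), yaw in deg"
    s=s or state();R=Ro.from_euler('xyz',s['tcp_rot']);d=R.inv().apply(np.array([x,y,z])-s['eef_pos'])
    r=(R.inv()*Ro.from_euler('xyz',[np.pi,0,np.radians(yaw)])).as_rotvec()
    return np.round(d/150,3),np.round(r/2/np.pi,4)
E
python3 - <<'E'
from h import *
for n in("top","side"):
    z=np.load(n+"0.npz");p,d=z['p'],z['d'];W=world(n,d);print(n)
    for k,m in masks(p).items():
        for b,a,c in blobs(m):
            if a>2500 or (k=='black' and n=='side' and c[0]>330):continue
            uv=np.argwhere(b)[:,::-1];h=W[b][:,2]
            print(k,a,c.round(),'z',np.percentile(h,[5,50,95]).round(),'mat',rect(plane(n,uv,3)))
W=world("top",np.load("top0.npz")['d'])
for nm,(u,v,r) in dict(st3=(148,216,30),st2=(371,122,30),bottle=(208,229,10),cup=(321,192,10)).items():
    q=W[v-r:v+r,u-r:u+r].reshape(-1,3);zz=q[:,2]
    print(nm,np.percentile(zz,[1,10,50,90,99]).round(1))
    if nm[:2]=='st':
        t={'st3':78,'st2':54}[nm];print(rect(q[abs(zz-t)<5]),(abs(zz-t)<5).sum())
    else: print(q[zz>zz.max()-8].mean(0))
E
```

```text
top
red 1612 [234. 131.] z [1. 3. 6.] mat [639.1  68.4 141.   71.6  -5.1]
red 193 [153. 196.] z [52. 55. 75.] mat [483.3 262.3  57.5  20.5  75.7]
red 154 [143. 233.] z [52. 55. 68.] mat [398.3 283.2  57.1  15.7  77.2]
yellow 167 [373. 103.] z [51. 54. 56.] mat [ 699.6 -274.6   58.5   19.1   84.6]
yellow 1728 [146. 133.] z [1. 4. 6.] mat [642.  281.9 144.6  75.2  -9.7]
yellow 239 [371. 138.] z [43. 53. 56.] mat [ 611.1 -262.4   57.6   25.3   82.6]
green 1725 [292. 132.] z [1. 3. 6.] mat [633.8 -73.5 144.1  74.  -11.5]
green 196 [148. 242.] z [26. 28. 31.] mat [375.9 270.   60.8  18.3  88.4]
blue 214 [367. 148.] z [17. 27. 30.] mat [ 584.9 -249.    60.9   21.9   78.1]
blue 1959 [275. 211.] z [1. 3. 6.] mat [439.8 -25.6 144.   74.2  12.4]
black 504 [446.  39.] z [56. 81. 94.] mat [ 864.5 -476.3  173.1   34.   -72.9]
black 61 [ 13. 162.] z [ 67.  83. 101.] mat [576.4 601.2  70.2   5.8  75.7]
black 1890 [373. 212.] z [0. 3. 6.] mat [ 431.9 -252.7  141.9   71.2   -4.5]
black 100 [149. 203.] z [75. 79. 81.] mat [468.4 270.3  50.9  11.6  72.5]
black 106 [142. 226.] z [75. 78. 81.] mat [413.8
[... 1454 characters left out ...]
t [ 863.  -532.6  197.4   20.2  -71.5]
black 837 [268. 151.] z [-1.  2.  5.] mat [ 435.2 -251.3  146.2   77.2   -3.9]
black 519 [ 27. 299.] z [69. 76. 85.] mat [920.9 305.9 244.4  14.   84.5]
black 145 [231. 285.] z [65. 77. 79.] mat [467.7 218.   59.3  17.4  78.7]
black 175 [253. 295.] z [65. 76. 80.] mat [412.2 234.5  57.8  17.9  73.8]
pink 2262 [325. 325.] z [-0.  2.  5.] mat [246.6 283.7 148.1  78.8  -0.5]
st3 [-2.6 -0.7 16.1 78.1 80.9]
[431.1 258.3  67.5  47.2 -15.6] 696
st2 [-3.4 -1.5  1.9 54.2 56.8]
[ 637.5 -256.8  105.1   56.7   -7.4] 1042
bottle [-2.5 -1.  12.2 46.3 48.1]
[307.28399595   6.64637025 898.58351302]
cup [-3.  -1.4  2.1 29.2 32.3]
[307.28399595   6.64637025 898.58351302]
```

{"fn": "arm_command", "kwargs": {
  "rows": [
    [[0.25,-0.1,0.06,0,0,0,1],[0.5,-0.2,0.12,0,0,0,1],[0.75,-0.3,0.18,0,0,0,1],[1,-0.4,0.25,0,0,0,1]]
  ]
}}

```text
t: 0.43
eef_pos: [314.0, -492.4, 366.8]
tcp_rot: [3.142, -0.0, 0.305]
ft_force: [0.8, -1.2, -0.1]
opening: 1.0
grip_force: 0.0
```

{"fn": "arm_command", "kwargs": {
  "rows": [
    [[0.25,-0.1,0.06,0,0,0,1],[0.5,-0.2,0.12,0,0,0,1],[0.75,-0.3,0.18,0,0,0,1],[1,-0.4,0.25,0,0,0,1]]
  ]
}}

```text
t: 0.77
eef_pos: [439.3, -389.8, 329.4]
tcp_rot: [3.141, 0.0, 0.306]
ft_force: [0.7, -0.9, -0.9]
opening: 0.996
grip_force: 0.0
```

{"fn": "arm_command", "kwargs": {
  "rows": [
    [[0.25,-0.1,0.06,0,0,0,1],[0.5,-0.2,0.12,0,0,0,1],[0.75,-0.3,0.18,0,0,0,1],[1,-0.4,0.25,0,0,0,1],[1,-0.4,0.25,0,0,0,1]]
  ]
}}

```text
t: 1.18
eef_pos: [566.8, -284.4, 290.0]
tcp_rot: [-3.14, 0.001, 0.31]
ft_force: [-0.2, 0.4, -0.0]
opening: 1.0
grip_force: 0.0
```

```bash
python3 - <<'E'
from h import *
s=state();print(s['t'],s['eef_pos'],s['tcp_rot'],s['qvel'].max() if hasattr(s['qvel'],'max') else s['qvel']);print(mv(639,-256,280,-7.6))
E
```

```text
1.1833 [ 566.77065583 -284.42424716  290.01899587] [-3.13960619e+00  6.17111687e-04  3.10420763e-01] 0.03532380327691284
(array([ 0.516, -0.033,  0.067]), array([-0.0003,  0.0002,  0.0705]))
```

{"fn": "arm_command", "kwargs": {
  "rows": [
    [[0.13,-0.008,0.017,0,0,0.018,1],[0.26,-0.016,0.034,0,0,0.035,1],[0.39,-0.024,0.05,0,0,0.053,1],[0.516,-0.033,0.067,0,0,0.0705,1],[0.516,-0.033,0.067,0,0,0.0705,1],[0.516,-0.033,0.067,0,0,0.0705,1]]
  ]
}}

```text
t: 1.68
eef_pos: [635.5, -260.6, 281.5]
tcp_rot: [-3.141, 0.001, -0.134]
ft_force: [-0.2, -0.1, -1.2]
opening: 1.001
grip_force: 0.0
```

```bash
python3 - <<'E'
from h import *
s=state();print(s['t'],s['eef_pos'],s['tcp_rot']);print(mv(639,-256,221,-7.6))
E
```

```text
1.6833 [ 635.46049908 -260.63086479  281.48323855] [-3.14141064e+00  1.07463994e-03 -1.34391408e-01]
(array([ 0.02 , -0.034,  0.403]), array([-0.    ,  0.0002, -0.0003]))
```

{"fn": "arm_command", "kwargs": {
  "rows": [
    [[0.02,-0.034,0.1,0,0,0,1],[0.02,-0.034,0.2,0,0,0,1],[0.02,-0.034,0.3,0,0,0,1],[0.02,-0.034,0.36,0,0,0,1],[0.02,-0.034,0.403,0,0,0,1],[0.02,-0.034,0.403,0,0,0,1],[0.02,-0.034,0.403,0,0,0,1]]
  ]
}}

```text
t: 2.27
eef_pos: [638.9, -256.5, 221.7]
tcp_rot: [3.142, 0.0, -0.137]
ft_force: [0.5, -0.5, 0.4]
opening: 0.996
grip_force: 0.0
```

{"fn": "arm_command", "kwargs": {
  "rows": [
    [[0,0,0,0,0,0,-1],[0,0,0,0,0,0,-1],[0,0,0,0,0,0,-1],[0,0,0,0,0,0,-1],[0,0,0,0,0,0,-1],[0,0,0,0,0,0,-1],[0,0,0,0,0,0,-1],[0,0,0,0,0,0,-1],[0,0,0,0,0,0,-1]]
  ]
}}

```text
t: 3.02
eef_pos: [639.0, -256.3, 221.9]
tcp_rot: [3.141, -0.0, -0.137]
ft_force: [1.0, 0.8, 1.7]
opening: 0.588
grip_force: 29.9
```

{"fn": "arm_command", "kwargs": {
  "rows": [
    [[0,0,-0.04,0,0,0,-1],[0,0,-0.12,0,0,0,-1],[0,0,-0.22,0,0,0,-1],[0,0,-0.32,0,0,0,-1],[-0.01,-0.08,-0.4,0,0,0,-1],[-0.03,-0.24,-0.45,0,0,0,-1],[-0.06,-0.44,-0.45,0,0,0,-1],[-0.085,-0.66,-0.45,0,0,0,-1],[-0.115,-0.89,-0.45,0,0,0,-1]]
  ]
}}

```text
t: 3.77
eef_pos: [639.8, -119.9, 290.2]
tcp_rot: [3.142, -0.001, -0.138]
ft_force: [1.0, 0.3, -1.9]
opening: 0.588
grip_force: 29.9
```

{"fn": "arm_command", "kwargs": {
  "rows": [
    [[-0.03,-0.22,0,0,0,0,-1],[-0.06,-0.44,0,0,0,0,-1],[-0.085,-0.66,0,0,0,0,-1],[-0.115,-0.89,0,0,0,0,-1]]
  ]
}}

```text
t: 4.1
eef_pos: [640.8, 15.2, 290.1]
tcp_rot: [-3.142, -0.0, -0.137]
ft_force: [0.3, 0.2, -2.9]
opening: 0.59
grip_force: 29.9
```

{"fn": "arm_command", "kwargs": {
  "rows": [
    [[-0.03,-0.22,0,0,0,0,-1],[-0.06,-0.44,0,0,0,0,-1],[-0.085,-0.66,0,0,0,0,-1],[-0.115,-0.89,0,0,0,0,-1]]
  ]
}}

```text
t: 4.43
eef_pos: [641.8, 149.8, 290.1]
tcp_rot: [-3.142, -0.0, -0.137]
ft_force: [1.1, -0.0, -2.8]
opening: 0.586
grip_force: 29.9
```

{"fn": "arm_command", "kwargs": {
  "rows": [
    [[-0.03,-0.22,0,0,0,0,-1],[-0.06,-0.44,0,0,0,0,-1],[-0.085,-0.62,0,0,0,0,-1],[-0.105,-0.78,0,0,0,0,-1],[-0.115,-0.87,0,0,0,0,-1],[-0.115,-0.89,0,0,0,0,-1],[-0.115,-0.89,0,0,0,0,-1]]
  ]
}}

```text
t: 5.02
eef_pos: [643.3, 282.7, 289.4]
tcp_rot: [3.141, -0.0, -0.136]
ft_force: [0.1, -0.5, -2.3]
opening: 0.592
grip_force: 29.9
```

```bash
python3 - <<'E'
from h import *
s=state();print(s['t'],s['eef_pos'],s['tcp_rot'],s['opening'],s['joints']);print(mv(643.5,282.5,197.5,-9.7))
p,d=read_camera("top")
cv2.imwrite("pics/t1.png",cv2.resize(p[:,:,::-1],(800,600)))
# blue now exposed
W=world("top",d);r=W[90:155,335:405].reshape(-1,3);q=r[abs(r[:,2]-28)<5];print('blue',rect(q),len(q))
b=masks(p)['blue']
for m,a,c in blobs(b):
    h=m&(abs(W[:,:,2]-28)<5);print(a,c.round(),rect(plane("top",np.argwhere(h)[:,::-1],28)) if h.sum()>5 else '')
E
```

```text
5.0167 [643.29959936 282.67377661 289.42076982] [ 3.14134076e+00 -1.01933446e-05 -1.35893949e-01] 0.5918574180478884 [ 3.20117611e-01  7.16043894e-01  1.45653251e+00 -2.79774119e-04
  9.69118042e-01  2.02696626e+00]
(array([0.001, 0.001, 0.613]), array([ 0.    , -0.    ,  0.0053]))
blue [ 637.3 -257.7  137.    61.8  -12.5] 1422
155 [373. 102.] [ 691.6 -267.3   58.    16.1   77.8]
249 [366. 148.] [ 579.9 -242.4   58.6   20.6   78.2]
1949 [275. 211.]
```

View pics/t1.png

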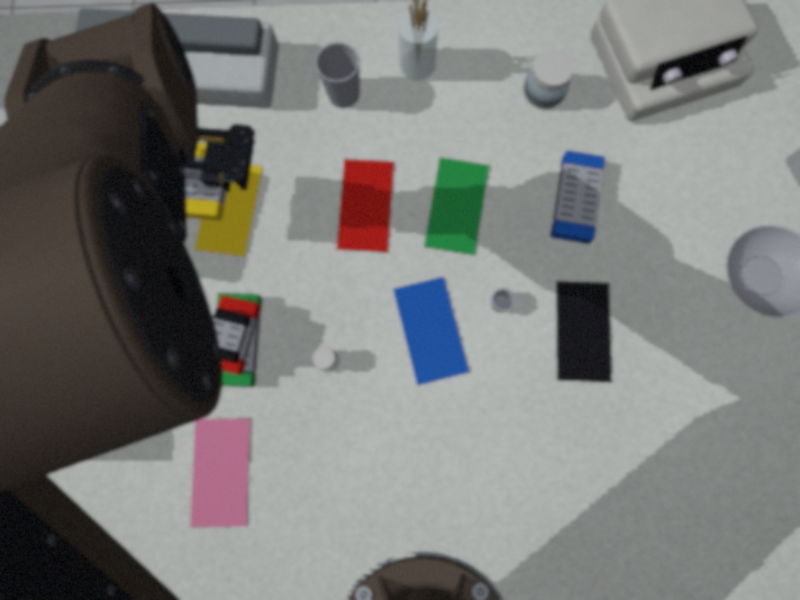

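The picture shows yellow held above its mat at about (205,190) and blue exposed and undisturbed at (579,197). Next I lower yellow, release it and rise.

{"fn": "arm_command", "kwargs": {
  "rows": [
    [[0,0,0.08,0,0,0.002,-1],[0,0,0.22,0,0,0.005,-1],[0,0,0.36,0,0,0.005,-1],[0,0,0.48,0,0,0.005,-1],[0,0,0.56,0,0,0.005,-1],[0,0,0.6,0,0,0.005,-1],[0,0,0.613,0,0,0.005,-1],[0,0,0.613,0,0,0.005,-1],[0,0,0.613,0,0,0.005,-1]]
  ]
}}

```text
t: 5.82
eef_pos: [644.0, 281.9, 197.9]
tcp_rot: [-3.141, -0.001, -0.169]
ft_force: [-0.0, -0.7, -2.4]
opening: 0.588
grip_force: 30.0
```

{"fn": "arm_command", "kwargs": {
  "rows": [
    [[0,0,0,0,0,0,1],[0,0,0,0,0,0,1],[0,0,0,0,0,0,1],[0,0,0,0,0,0,1],[0,0,0,0,0,0,1],[0,0,-0.1,0,0,0,1],[0,0,-0.3,0,0,0,1],[0,0,-0.55,0,0,0,1],[0,0,-0.75,0,0,0,1],[0,0,-0.75,0,0,0,1]]
  ]
}}

```text
t: 6.65
eef_pos: [644.3, 282.4, 317.9]
tcp_rot: [-3.137, -0.009, -0.168]
ft_force: [0.1, 0.2, 0.7]
opening: 0.998
grip_force: 0.0
```

```bash
python3 - <<'E'
from h import *
s=state();print(s['t'],s['eef_pos'],s['tcp_rot'],s['opening']);print(mv(432.5,259,310,-15.8))
E
```

```text
6.65 [644.28689909 282.43830435 317.85766298] [-3.13679822 -0.00923992 -0.16847017] 0.9977427424526757
(array([-1.366,  0.391,  0.038]), array([-0.0008, -0.0014,  0.0171]))
```

{"fn": "arm_command", "kwargs": {
  "rows": [
    [[-0.2,0.06,0,0,0,0.005,1],[-0.4,0.12,0,0,0,0.01,1],[-0.65,0.18,0.02,0,0,0.014,1],[-0.9,0.25,0.03,0,0,0.017,1],[-1,0.29,0.03,0,0,0.017,1],[-1,0.29,0.03,0,0,0.017,1]]
  ]
}}

```text
t: 7.15
eef_pos: [485.4, 264.1, 306.2]
tcp_rot: [3.141, 0.001, -0.274]
ft_force: [0.1, 0.8, 0.4]
opening: 0.999
grip_force: 0.0
```

```bash
python3 - <<'E'
from h import *
s=state();print(s['t'],s['eef_pos'],s['tcp_rot'],s['opening']);print(mv(432.5,259,290,-15.8))
p,d=read_camera("side")
m=masks(p)['yellow'];W=world("side",d)
print('yellow chk',rect(W[m&(abs(W[:,:,2]-29)<4)]))
E
```

```text
7.15 [485.42517069 264.12468452 306.18133832] [ 3.14068940e+00  1.16100919e-03 -2.74259465e-01] 0.9990707724357307
(array([-0.33 ,  0.128,  0.108]), array([0.0001, 0.0002, 0.0002]))
yellow chk [643.9 284.1 104.1  56.5  -8.7]
```

{"fn": "arm_command", "kwargs": {
  "rows": [
    [[-0.11,0.04,0.03,0,0,0,1],[-0.22,0.085,0.07,0,0,0,1],[-0.31,0.12,0.1,0,0,0,1],[-0.33,0.128,0.1,0,0,0,1],[-0.33,0.128,0.1,0,0,0,1],[-0.33,0.128,0.1,0,0,0,1]]
  ]
}}

```text
t: 7.7
eef_pos: [436.9, 259.7, 290.8]
tcp_rot: [-3.141, -0.001, -0.275]
ft_force: [-0.2, -0.6, -0.4]
opening: 0.999
grip_force: 0.0
```

```bash
python3 - <<'E'
from h import *
s=state();print(s['t'],s['eef_pos'],s['tcp_rot'],s['opening']);print(mv(432.5,259,247,-15.8))
E
```

```text
7.7 [436.92440509 259.65242094 290.80014471] [-3.14061438e+00 -1.42185278e-03 -2.75485959e-01] 0.9993298440950135
(array([-0.028,  0.012,  0.292]), array([-0.0002, -0.0002,  0.    ]))
```

{"fn": "arm_command", "kwargs": {
  "rows": [
    [[-0.028,0.012,0.06,0,0,0,1],[-0.028,0.012,0.14,0,0,0,1],[-0.028,0.012,0.22,0,0,0,1],[-0.028,0.012,0.27,0,0,0,1],[-0.028,0.012,0.292,0,0,0,1],[-0.028,0.012,0.292,0,0,0,1],[-0.028,0.012,0.292,0,0,0,1]]
  ]
}}

```text
t: 8.28
eef_pos: [431.6, 258.9, 246.7]
tcp_rot: [-3.141, -0.0, -0.276]
ft_force: [-0.2, -0.4, 0.4]
opening: 1.0
grip_force: 0.0
```

{"fn": "arm_command", "kwargs": {
  "rows": [
    [[0,0,0,0,0,0,-1],[0,0,0,0,0,0,-1],[0,0,0,0,0,0,-1],[0,0,0,0,0,0,-1],[0,0,0,0,0,0,-1],[0,0,0,0,0,0,-1],[0,0,0,0,0,0,-1],[0,0,0,0,0,0,-1],[0,0,0,0,0,0,-1],[0,0,0,0,0,0,-1]]
  ]
}}

```text
t: 9.12
eef_pos: [431.1, 258.8, 246.5]
tcp_rot: [3.142, -0.0, -0.275]
ft_force: [0.3, -0.8, 0.6]
opening: 0.503
grip_force: 30.0
```

```bash
python3 - <<'E'
from h import *
s=state();print(s['t'],s['eef_pos'],s['tcp_rot'],s['opening'],s['joints']);print(mv(433.5,-252,310,-15.8), mv(480,0,310,-15.8))
E
```

```text
9.1167 [431.12627438 258.80926881 246.5214736 ] [ 3.14158684e+00 -1.06796812e-04 -2.75416439e-01] 0.5027273449611311 [ 4.09226341e-01  5.54615186e-01  2.00616977e+00 -1.31306561e-04
  5.80728641e-01  2.25554889e+00]
(array([ 0.941,  3.273, -0.423]), array([ 0.    , -0.    ,  0.0001])) (array([ 0.783,  1.572, -0.423]), array([ 0.    , -0.    ,  0.0001]))
```

{"fn": "arm_command", "kwargs": {
  "rows": [
    [[0,0,-0.04,0,0,0,-1],[0,0,-0.12,0,0,0,-1],[0,0,-0.22,0,0,0,-1],[0.03,0.06,-0.32,0,0,0,-1],[0.09,0.18,-0.39,0,0,0,-1],[0.18,0.36,-0.42,0,0,0,-1],[0.28,0.56,-0.42,0,0,0,-1],[0.39,0.786,-0.42,0,0,0,-1]]
  ]
}}

```text
t: 9.78
eef_pos: [455.2, 128.7, 310.2]
tcp_rot: [-3.141, -0.001, -0.274]
ft_force: [1.7, -0.6, -2.2]
opening: 0.499
grip_force: 30.0
```

{"fn": "arm_command", "kwargs": {
  "rows": [
    [[0.1,0.2,0,0,0,0,-1],[0.2,0.4,0,0,0,0,-1],[0.3,0.6,0,0,0,0,-1],[0.39,0.786,0,0,0,0,-1]]
  ]
}}

```text
t: 10.12
eef_pos: [479.6, -1.8, 309.9]
tcp_rot: [3.142, -0.0, -0.276]
ft_force: [0.3, 0.2, -1.4]
opening: 0.502
grip_force: 30.0
```

{"fn": "arm_command", "kwargs": {
  "rows": [
    [[0.02,0.22,0,0,0,0,-1],[0.04,0.44,0,0,0,0,-1],[0.06,0.65,0,0,0,0,-1],[0.08,0.85,0,0,0,0,-1]]
  ]
}}

```text
t: 10.45
eef_pos: [455.8, -127.5, 309.8]
tcp_rot: [3.141, -0.0, -0.276]
ft_force: [0.5, -0.7, -1.0]
opening: 0.501
grip_force: 30.0
```

{"fn": "arm_command", "kwargs": {
  "rows": [
    [[0.02,0.22,0,0,0,0,-1],[0.04,0.42,0,0,0,0,-1],[0.06,0.6,0,0,0,0,-1],[0.07,0.74,0,0,0,0,-1],[0.08,0.82,0,0,0,0,-1],[0.08,0.85,0,0,0,0,-1],[0.08,0.85,0,0,0,0,-1],[0.08,0.85,0,0,0,0,-1]]
  ]
}}

```text
t: 11.12
eef_pos: [433.4, -251.1, 309.5]
tcp_rot: [-3.141, 0.0, -0.275]
ft_force: [0.0, 0.1, -2.0]
opening: 0.498
grip_force: 30.0
```

```bash
python3 - <<'E'
from h import *
s=state();print(s['t'],s['eef_pos'],s['tcp_rot'],s['opening'],s['joints']);print(mv(432.1,-252,195.5,-4.2))
p,d=read_camera("top")
W=world("top",d);r=W[190:250,125:175].reshape(-1,3);q=r[abs(r[:,2]-54)<5];print('red',rect(q),len(q))
for c in('red','green'):
  for m,a,cc in blobs(masks(p)[c]):
    z=54 if c=='red' else 28;h=m&(abs(W[:,:,2]-z)<5)
    if h.sum()>20:print(c,a,cc.round(),rect(plane("top",np.argwhere(h)[:,::-1],z)))
E
```

```text
11.1167 [ 433.3587421  -251.10429373  309.52737358] [-3.14136796e+00  3.99660742e-04 -2.75223657e-01] 0.4975888097179875 [-6.57130881e-01  4.47325458e-01  1.96204299e+00  8.90379493e-05
  7.32678820e-01  1.18882294e+00]
(array([-0.006,  0.008,  0.76 ]), array([-0.    ,  0.0001, -0.0321]))
red [0. 0. 0. 0. 0.] 0
```

{"fn": "arm_command", "kwargs": {
  "rows": [
    [[0,0,0.08,0,0,-0.012,-1],[-0.006,0.008,0.24,0,0,-0.024,-1],[-0.006,0.008,0.44,0,0,-0.032,-1],[-0.006,0.008,0.6,0,0,-0.032,-1],[-0.006,0.008,0.7,0,0,-0.032,-1],[-0.006,0.008,0.74,0,0,-0.032,-1],[-0.006,0.008,0.76,0,0,-0.032,-1],[-0.006,0.008,0.76,0,0,-0.032,-1],[-0.006,0.008,0.76,0,0,-0.032,-1]]
  ]
}}

```text
t: 11.92
eef_pos: [432.5, -252.3, 196.3]
tcp_rot: [3.141, -0.001, -0.074]
ft_force: [1.2, -0.1, -1.0]
opening: 0.502
grip_force: 30.0
```

{"fn": "arm_command", "kwargs": {
  "rows": [
    [[0,0,0,0,0,0,1],[0,0,0,0,0,0,1],[0,0,0,0,0,0,1],[0,0,0,0,0,0,1],[0,0,0,0,0,0,1],[0,0,-0.1,0,0,0,1],[0,0,-0.3,0,0,0,1],[0,0,-0.5,0,0,0,1],[0,0,-0.6,0,0,0,1],[0,0,-0.6,0,0,0,1]]
  ]
}}

```text
t: 12.75
eef_pos: [432.4, -253.0, 288.5]
tcp_rot: [3.139, -0.004, -0.074]
ft_force: [-0.3, -0.5, -0.1]
opening: 0.995
grip_force: 0.0
```

```bash
python3 - <<'E'
from h import *
s=state();print(s['t'],s['eef_pos'],s['tcp_rot'],s['opening']);print(mv(638.7,-257,280,-12.5))
E
```

```text
12.75 [ 432.40647922 -252.95679169  288.47659063] [ 3.13867942 -0.00433163 -0.07437989] 0.9953405761475075
(array([ 1.373, -0.076,  0.062]), array([ 0.0004, -0.0007,  0.0229]))
```

{"fn": "arm_command", "kwargs": {
  "rows": [
    [[0.15,-0.01,0.01,0,0,0.008,1],[0.4,-0.02,0.02,0,0,0.016,1],[0.65,-0.04,0.03,0,0,0.023,1],[0.9,-0.05,0.04,0,0,0.023,1],[1,-0.06,0.04,0,0,0.023,1],[1,-0.06,0.04,0,0,0.023,1]]
  ]
}}

```text
t: 13.25
eef_pos: [584.8, -254.5, 277.7]
tcp_rot: [-3.141, 0.0, -0.217]
ft_force: [-0.7, -0.7, -0.6]
opening: 0.999
grip_force: 0.0
```

```bash
python3 - <<'E'
from h import *
s=state();print(s['t'],s['eef_pos'],s['tcp_rot'],s['opening']);print(mv(638.7,-257,280,-12.5))
for n in("top","side"):
  p,d=read_camera(n);W=world(n,d)
  def top(z,x,y,r):
    k=(abs(W[:,:,2]-z)<4)&(abs(W[:,:,0]-x)<r)&(abs(W[:,:,1]-y)<r);return (rect(W[k]),k.sum()) if k.sum()>20 else None
  print(n,'black',top(27,433,-252,60),'red',top(54,437,268,75),'blue',top(28,638,-257,85),'yel',top(29,643,283,75))
  cv2.imwrite(f"pics/{n}2.png",p[:,:,::-1])
E
```

```text
13.25 [ 584.75370539 -254.5100713   277.73839201] [-3.14145127e+00  4.26007426e-05 -2.17350631e-01] 0.99903781400372
(array([ 0.355, -0.061, -0.015]), array([-0.    ,  0.    ,  0.0001]))
top black None red (array([439.8, 283.3, 103.3,  21.3,  -5.1]), np.int64(272)) blue None yel (array([642.7, 288. , 105.1,  49. ,  -4.4]), np.int64(771))
side black (array([ 435. , -250.1,   67.8,   48.6,   -2.2]), np.int64(224)) red (array([436.7, 262.2, 103.5,  57.4, -15. ]), np.int64(1058)) blue (array([ 638.6, -254.2,  135.6,   64.9,  -13. ]), np.int64(580)) yel (array([643.7, 284. , 105.1,  56.6,  -9.2]), np.int64(1022))
```

View pics/side2.png

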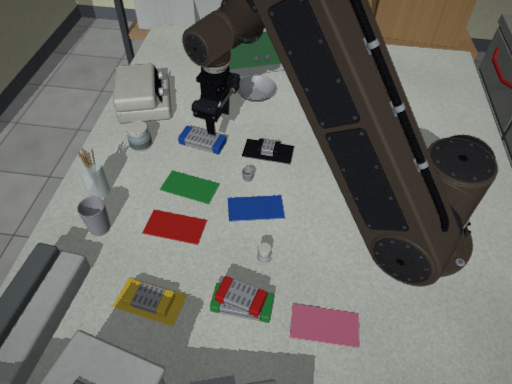

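The side view shows black centred on its mat at (269,147), yellow on its mat at (150,299), and red on green at (242,298). Blue is next.

{"fn": "arm_command", "kwargs": {
  "rows": [
    [[0.1,-0.015,0,0,0,0,1],[0.22,-0.04,0,0,0,0,1],[0.32,-0.058,0.02,0,0,0,1],[0.355,-0.061,0.08,0,0,0,1],[0.355,-0.061,0.16,0,0,0,1],[0.355,-0.061,0.2,0,0,0,1],[0.355,-0.061,0.2,0,0,0,1]]
  ]
}}

```text
t: 13.93
eef_pos: [634.9, -257.5, 247.0]
tcp_rot: [-3.141, 0.004, -0.219]
ft_force: [0.0, 1.4, -0.2]
opening: 0.995
grip_force: 0.0
```

```bash
python3 - <<'E'
from h import *
s=state();print(s['t'],s['eef_pos'],s['tcp_rot'],s['opening']);print(mv(638.7,-257,193,-12.5))
E
```

```text
13.9333 [ 634.91331451 -257.54082724  247.00387195] [-3.14061008  0.00430594 -0.21936333] 0.994874476406989
(array([ 0.025, -0.009,  0.36 ]), array([-0.0002,  0.0007, -0.0002]))
```

{"fn": "arm_command", "kwargs": {
  "rows": [
    [[0.025,-0.009,0.06,0,0,0,1],[0.025,-0.009,0.16,0,0,0,1],[0.025,-0.009,0.26,0,0,0,1],[0.025,-0.009,0.33,0,0,0,1],[0.025,-0.009,0.355,0,0,0,1],[0.025,-0.009,0.36,0,0,0,1],[0.025,-0.009,0.36,0,0,0,1],[0.025,-0.009,0.36,0,0,0,1]]
  ]
}}

```text
t: 14.6
eef_pos: [640.5, -257.1, 196.3]
tcp_rot: [3.141, -0.001, -0.219]
ft_force: [-0.6, -0.6, 0.1]
opening: 1.003
grip_force: 0.0
```

{"fn": "arm_command", "kwargs": {
  "rows": [
    [[0,0,0,0,0,0,-1],[0,0,0,0,0,0,-1],[0,0,0,0,0,0,-1],[0,0,0,0,0,0,-1],[0,0,0,0,0,0,-1],[0,0,0,0,0,0,-1],[0,0,0,0,0,0,-1],[0,0,0,0,0,0,-1],[0,0,0,0,0,0,-1]]
  ]
}}

```text
t: 15.35
eef_pos: [640.3, -257.1, 195.6]
tcp_rot: [3.141, -0.0, -0.219]
ft_force: [-1.0, -0.1, 1.7]
opening: 0.653
grip_force: 30.0
```

```bash
python3 - <<'E'
from h import *
s=state();print(s['t'],s['eef_pos'],s['tcp_rot'],s['opening']);print(mv(441.5,-24.8,260,12.4))
E
```

```text
15.35 [ 640.31115154 -257.12063175  195.62078349] [ 3.14136914e+00 -1.42135401e-04 -2.18798880e-01] 0.6531010806081421
(array([-1.63 , -1.224, -0.43 ]), array([ 0.    , -0.    , -0.0693]))
```

{"fn": "arm_command", "kwargs": {
  "rows": [
    [[0,0,-0.04,0,0,0,-1],[0,0,-0.12,0,0,0,-1],[0,0,-0.24,0,0,0,-1],[-0.04,-0.03,-0.36,0,0,0,-1],[-0.14,-0.1,-0.45,0,0,0,-1],[-0.3,-0.22,-0.48,0,0,0,-1],[-0.48,-0.36,-0.48,0,0,0,-1],[-0.65,-0.49,-0.48,0,0,0,-1],[-0.81,-0.61,-0.48,0,0,0,-1]]
  ]
}}

```text
t: 16.1
eef_pos: [540.2, -140.1, 268.5]
tcp_rot: [3.142, -0.001, -0.219]
ft_force: [0.1, -0.4, -4.3]
opening: 0.649
grip_force: 30.0
```

{"fn": "arm_command", "kwargs": {
  "rows": [
    [[-0.17,-0.13,0,0,0,-0.012,-1],[-0.34,-0.26,0,0,0,-0.026,-1],[-0.5,-0.38,0,0,0,-0.042,-1],[-0.65,-0.49,0,0,0,-0.056,-1],[-0.76,-0.57,0,0,0,-0.066,-1],[-0.81,-0.61,0,0,0,-0.069,-1],[-0.81,-0.61,0,0,0,-0.069,-1],[-0.81,-0.61,0,0,0,-0.069,-1]]
  ]
}}

```text
t: 16.77
eef_pos: [443.5, -25.8, 268.1]
tcp_rot: [3.141, -0.002, 0.214]
ft_force: [0.2, -0.2, -4.3]
opening: 0.651
grip_force: 30.0
```

```bash
python3 - <<'E'
from h import *
s=state();print(s['t'],s['eef_pos'],s['tcp_rot'],s['opening']);print(mv(443.1,-24.5,198.6,12.4))
E
```

```text
16.7667 [443.51601231 -25.79612498 268.1147605 ] [ 3.14074194e+00 -1.64367017e-03  2.13602983e-01] 0.651185400564592
(array([-0.002, -0.009,  0.463]), array([ 0.0001, -0.0003, -0.0004]))
```

{"fn": "arm_command", "kwargs": {
  "rows": [
    [[-0.002,-0.009,0.06,0,0,0,-1],[-0.002,-0.009,0.17,0,0,0,-1],[-0.002,-0.009,0.29,0,0,0,-1],[-0.002,-0.009,0.38,0,0,0,-1],[-0.002,-0.009,0.43,0,0,0,-1],[-0.002,-0.009,0.455,0,0,0,-1],[-0.002,-0.009,0.463,0,0,0,-1],[-0.002,-0.009,0.463,0,0,0,-1],[-0.002,-0.009,0.463,0,0,0,-1]]
  ]
}}

```text
t: 17.52
eef_pos: [442.8, -24.8, 198.5]
tcp_rot: [3.141, -0.001, 0.214]
ft_force: [-0.4, 0.3, -3.2]
opening: 0.65
grip_force: 30.0
```

{"fn": "arm_command", "kwargs": {
  "rows": [
    [[0,0,0,0,0,0,1],[0,0,0,0,0,0,1],[0,0,0,0,0,0,1],[0,0,0,0,0,0,1],[0,0,0,0,0,0,1],[0,0,-0.1,0,0,0,1],[0,0,-0.3,0,0,0,1],[0,0,-0.5,0,0,0,1],[0,0,-0.65,0,0,0,1],[0,0,-0.65,0,0,0,1]]
  ]
}}

```text
t: 18.35
eef_pos: [442.6, -24.4, 299.1]
tcp_rot: [3.139, -0.005, 0.215]
ft_force: [0.7, -0.4, 0.3]
opening: 1.0
grip_force: 0.0
```

```bash
python3 - <<'E'
from h import *
s=state();print(s['t'],s['eef_pos'],s['tcp_rot'],s['opening']);print(mv(436.7,262.2,280,-15))
E
```

```text
18.35 [442.63285409 -24.37646075 299.06314397] [ 3.13908365 -0.00547325  0.2148955 ] 1.0000706033024886
(array([ 0.368, -1.875,  0.124]), array([ 0.0002, -0.0009,  0.0759]))
```

{"fn": "arm_command", "kwargs": {
  "rows": [
    [[0.04,-0.2,0,0,0,0.015,1],[0.09,-0.45,0,0,0,0.032,1],[0.14,-0.7,0,0,0,0.05,1],[0.18,-0.92,0,0,0,0.066,1],[0.19,-0.98,0,0,0,0.076,1],[0.19,-0.98,0,0,0,0.076,1]]
  ]
}}

```text
t: 18.85
eef_pos: [438.4, 127.6, 295.0]
tcp_rot: [3.141, 0.0, -0.263]
ft_force: [0.1, -0.5, -0.1]
opening: 0.998
grip_force: 0.0
```

```bash
python3 - <<'E'
from h import *
s=state();print(s['t'],s['eef_pos'],s['tcp_rot'],s['opening']);print(mv(436.7,262.2,280,-15))
for n in("top","side"):
  p,d=read_camera(n);W=world(n,d)
  def top(z,x,y,r):
    k=(abs(W[:,:,2]-z)<4)&(abs(W[:,:,0]-x)<r)&(abs(W[:,:,1]-y)<r);return (rect(W[k]),k.sum()) if k.sum()>20 else None
  print(n,'black',top(27,433,-252,60),'red',top(54,437,268,75),'blue',top(31,441,-25,85))
E
```

```text
18.85 [438.35169444 127.5874656  294.98898613] [ 3.14146072e+00  4.79753347e-04 -2.63407582e-01] 0.9983472308935187
(array([-0.244, -0.864,  0.1  ]), array([ 0.    ,  0.0001, -0.0003]))
top black (array([ 433. , -252.5,   67.3,   47.6,   -2.8]), np.int64(614)) red None blue (array([440.3, -26.1, 136. ,  61.5,  12.2]), np.int64(1580))
side black None red (array([437.1, 262. , 104.3,  56.4, -15.1]), np.int64(1053)) blue (array([400.5, -32.3,  61.3,  50.3, -78.1]), np.int64(239))
```

{"fn": "arm_command", "kwargs": {
  "rows": [
    [[-0.05,-0.2,0.02,0,0,0,1],[-0.11,-0.42,0.05,0,0,0,1],[-0.18,-0.64,0.08,0,0,0,1],[-0.23,-0.8,0.1,0,0,0,1],[-0.245,-0.86,0.1,0,0,0,1],[-0.245,-0.86,0.1,0,0,0,1],[-0.245,-0.86,0.1,0,0,0,1]]
  ]
}}

```text
t: 19.53
eef_pos: [437.0, 258.3, 280.3]
tcp_rot: [3.141, 0.0, -0.262]
ft_force: [-0.6, -0.7, -0.1]
opening: 1.002
grip_force: 0.0
```

```bash
python3 - <<'E'
from h import *
s=state();print(s['t'],s['eef_pos'],s['tcp_rot'],s['opening']);print(mv(436,261.7,221,-15))
E
```

```text
19.5333 [437.01290159 258.34310052 280.3195325 ] [ 3.14094880e+00  4.18813902e-04 -2.61995662e-01] 1.0018583014917208
(array([-0.012, -0.02 ,  0.395]), array([ 0.0001,  0.0001, -0.    ]))
```

{"fn": "arm_command", "kwargs": {
  "rows": [
    [[-0.012,-0.02,0.06,0,0,0,1],[-0.012,-0.02,0.16,0,0,0,1],[-0.012,-0.02,0.28,0,0,0,1],[-0.012,-0.02,0.36,0,0,0,1],[-0.012,-0.02,0.39,0,0,0,1],[-0.012,-0.02,0.395,0,0,0,1],[-0.012,-0.02,0.395,0,0,0,1],[-0.012,-0.02,0.395,0,0,0,1]]
  ]
}}

```text
t: 20.2
eef_pos: [436.1, 262.4, 221.8]
tcp_rot: [-3.141, -0.001, -0.263]
ft_force: [-0.5, 0.7, -0.0]
opening: 1.0
grip_force: 0.0
```

{"fn": "arm_command", "kwargs": {
  "rows": [
    [[0,0,0,0,0,0,-1],[0,0,0,0,0,0,-1],[0,0,0,0,0,0,-1],[0,0,0,0,0,0,-1],[0,0,0,0,0,0,-1],[0,0,0,0,0,0,-1],[0,0,0,0,0,0,-1],[0,0,0,0,0,0,-1],[0,0,0,0,0,0,-1]]
  ]
}}

```text
t: 20.95
eef_pos: [435.8, 262.7, 221.3]
tcp_rot: [3.141, 0.0, -0.263]
ft_force: [-0.8, -1.4, 2.1]
opening: 0.585
grip_force: 30.0
```

```bash
python3 - <<'E'
from h import *
s=state();print(s['t'],s['eef_pos'],s['tcp_rot'],s['opening']);print(mv(640.6,69,290,-5))
E
```

```text
20.95 [435.78038164 262.74003997 221.30100915] [ 3.14129170e+00  1.53537116e-04 -2.62703046e-01] 0.5851946044344586
(array([ 1.654,  0.893, -0.458]), array([ 0.    ,  0.    , -0.0279]))
```

{"fn": "arm_command", "kwargs": {
  "rows": [
    [[0,0,-0.04,0,0,0,-1],[0,0,-0.12,0,0,0,-1],[0,0,-0.24,0,0,0,-1],[0.04,0.02,-0.36,0,0,0,-1],[0.14,0.07,-0.43,0,0,0,-1],[0.3,0.16,-0.46,0,0,0,-1],[0.48,0.26,-0.46,0,0,0,-1],[0.66,0.36,-0.46,0,0,0,-1],[0.827,0.447,-0.46,0,0,0,-1]]
  ]
}}

```text
t: 21.7
eef_pos: [539.1, 164.6, 290.8]
tcp_rot: [-3.141, -0.0, -0.263]
ft_force: [0.9, 0.6, -2.3]
opening: 0.592
grip_force: 30.0
```

{"fn": "arm_command", "kwargs": {
  "rows": [
    [[0.18,0.1,0,0,0,-0.005,-1],[0.36,0.2,0,0,0,-0.012,-1],[0.54,0.3,0,0,0,-0.02,-1],[0.7,0.38,0,0,0,-0.026,-1],[0.79,0.43,0,0,0,-0.028,-1],[0.827,0.447,0,0,0,-0.028,-1],[0.827,0.447,0,0,0,-0.028,-1],[0.827,0.447,0,0,0,-0.028,-1]]
  ]
}}

```text
t: 22.37
eef_pos: [640.0, 69.2, 290.1]
tcp_rot: [3.142, 0.001, -0.088]
ft_force: [-0.6, 0.7, -1.8]
opening: 0.586
grip_force: 30.0
```

```bash
python3 - <<'E'
from h import *
s=state();print(s['t'],s['eef_pos'],s['tcp_rot'],s['opening']);print(mv(640.4,69,196.3,-5))
for n in("top","side"):
  p,d=read_camera(n);W=world(n,d)
  def top(z,x,y,r):
    k=(abs(W[:,:,2]-z)<4)&(abs(W[:,:,0]-x)<r)&(abs(W[:,:,1]-y)<r);return (rect(W[k]),k.sum()) if k.sum()>20 else None
  print(n,'green',top(28,434,262,80),'held',top(290-196.3+29,640,69,80))
  cv2.imwrite(f"pics/{n}3.png",p[:,:,::-1])
E
```

```text
22.3667 [640.03773139  69.241732   290.12389625] [ 3.14156025e+00  9.43246158e-04 -8.75191077e-02] 0.586476358180602
(array([0.003, 0.001, 0.625]), array([ 0.    ,  0.0002, -0.    ]))
top green None held None
side green (array([433.7, 262.9, 135.7,  62.8,  -3. ]), np.int64(1485)) held (array([614.7,  73.5,  71.9,  50.8,  86. ]), np.int64(347))
```

{"fn": "arm_command", "kwargs": {
  "rows": [
    [[0.003,0,0.08,0,0,0,-1],[0.003,0,0.22,0,0,0,-1],[0.003,0,0.38,0,0,0,-1],[0.003,0,0.5,0,0,0,-1],[0.003,0,0.58,0,0,0,-1],[0.003,0,0.615,0,0,0,-1],[0.003,0,0.625,0,0,0,-1],[0.003,0,0.625,0,0,0,-1],[0.003,0,0.625,0,0,0,-1]]
  ]
}}

```text
t: 23.22
eef_pos: [641.2, 69.0, 197.0]
tcp_rot: [3.142, -0.001, -0.087]
ft_force: [0.8, 0.0, -2.5]
opening: 0.585
grip_force: 30.0
```

{"fn": "arm_command", "kwargs": {
  "rows": [
    [[0,0,0,0,0,0,1],[0,0,0,0,0,0,1],[0,0,0,0,0,0,1],[0,0,0,0,0,0,1],[0,0,0,0,0,0,1],[0,0,-0.1,0,0,0,1],[0,0,-0.3,0,0,0,1],[0,0,-0.5,0,0,0,1],[0,0,-0.6,0,0,0,1],[0,0,-0.6,0,0,0,1]]
  ]
}}

```text
t: 24.05
eef_pos: [641.5, 68.8, 290.4]
tcp_rot: [-3.141, -0.006, -0.087]
ft_force: [0.1, -0.4, -0.3]
opening: 1.001
grip_force: 0.0
```

```bash
python3 - <<'E'
from h import *
s=state();print(s['t'],s['eef_pos'],s['tcp_rot'],s['opening']);print(mv(432.5,262.2,280,-3))
E
```

```text
24.05 [641.52748709  68.82578189 290.38393457] [-3.14115184 -0.00592154 -0.08682906] 1.0011402640658844
(array([-1.5  , -1.163,  0.061]), array([-0.0001, -0.0009, -0.0055]))
```

{"fn": "arm_command", "kwargs": {
  "rows": [
    [[-0.15,-0.12,0,0,0,-0.003,1],[-0.35,-0.27,0,0,0,-0.005,1],[-0.55,-0.43,0.02,0,0,-0.005,1],[-0.75,-0.58,0.03,0,0,-0.005,1],[-0.75,-0.58,0.03,0,0,-0.005,1]]
  ]
}}

```text
t: 24.47
eef_pos: [532.2, 168.2, 281.0]
tcp_rot: [3.141, 0.005, -0.052]
ft_force: [-0.3, -0.1, 0.7]
opening: 1.003
grip_force: 0.0
```

{"fn": "arm_command", "kwargs": {
  "rows": [
    [[-0.2,-0.15,0,0,0,0,1],[-0.4,-0.31,0,0,0,0,1],[-0.6,-0.47,0.02,0,0,0,1],[-0.74,-0.58,0.03,0,0,0,1],[-0.74,-0.58,0.03,0,0,0,1],[-0.74,-0.58,0.03,0,0,0,1],[-0.74,-0.58,0.03,0,0,0,1]]
  ]
}}

```text
t: 25.05
eef_pos: [431.1, 258.1, 277.3]
tcp_rot: [3.142, -0.0, -0.055]
ft_force: [0.8, -0.4, -0.4]
opening: 1.004
grip_force: 0.0
```

```bash
python3 - <<'E'
from h import *
s=state();print(s['t'],s['eef_pos'],s['tcp_rot'],s['opening']);print(mv(432.5,262.2,194,-3))
for n in("top","side"):
  p,d=read_camera(n);W=world(n,d)
  def top(z,x,y,r):
    k=(abs(W[:,:,2]-z)<4)&(abs(W[:,:,0]-x)<r)&(abs(W[:,:,1]-y)<r);return (rect(W[k]),k.sum()) if k.sum()>20 else None
  print(n,'red',top(29,640,69,70),'black',top(27,433,-252,60))
E
```

```text
25.05 [431.08182622 258.08436617 277.28568138] [ 3.14150628e+00 -2.29859603e-04 -5.52303986e-02] 1.0036738607135205
(array([ 0.008, -0.028,  0.555]), array([ 0.    , -0.    , -0.0005]))
top red (array([641. ,  68.2, 104.5,  55.5,  -5.1]), np.int64(955)) black (array([ 432.8, -251.8,   66.7,   48.7,   -2.1]), np.int64(609))
side red (array([643.1,  71.2, 104. ,  59.2,  -4.9]), np.int64(688)) black None
```

{"fn": "arm_command", "kwargs": {
  "rows": [
    [[0.008,-0.028,0.06,0,0,0,1],[0.008,-0.028,0.18,0,0,0,1],[0.008,-0.028,0.32,0,0,0,1],[0.008,-0.028,0.44,0,0,0,1],[0.008,-0.028,0.52,0,0,0,1],[0.008,-0.028,0.55,0,0,0,1],[0.008,-0.028,0.555,0,0,0,1],[0.008,-0.028,0.555,0,0,0,1]]
  ]
}}

```text
t: 25.82
eef_pos: [432.3, 262.2, 194.1]
tcp_rot: [3.141, 0.0, -0.056]
ft_force: [0.3, 0.7, -0.4]
opening: 1.001
grip_force: 0.0
```

{"fn": "arm_command", "kwargs": {
  "rows": [
    [[0,0,0,0,0,0,-1],[0,0,0,0,0,0,-1],[0,0,0,0,0,0,-1],[0,0,0,0,0,0,-1],[0,0,0,0,0,0,-1],[0,0,0,0,0,0,-1],[0,0,0,0,0,0,-1],[0,0,0,0,0,0,-1],[0,0,0,0,0,0,-1]]
  ]
}}

```text
t: 26.57
eef_pos: [432.0, 262.4, 194.5]
tcp_rot: [-3.142, -0.0, -0.055]
ft_force: [-0.6, -0.6, 5.8]
opening: 0.647
grip_force: 30.0
```

```bash
python3 - <<'E'
from h import *
s=state();print(s['t'],s['eef_pos'],s['tcp_rot'],s['opening']);print(mv(635.2,-73,290,-11.5))
E
```

```text
26.5667 [431.95543945 262.35766107 194.48530531] [-3.14158117e+00 -2.33235158e-04 -5.54919994e-02] 0.6472274062034697
(array([ 1.477,  2.157, -0.636]), array([-0.    , -0.    ,  0.0231]))
```

{"fn": "arm_command", "kwargs": {
  "rows": [
    [[0,0,-0.04,0,0,0,-1],[0,0,-0.12,0,0,0,-1],[0,0,-0.24,0,0,0,-1],[0.02,0.03,-0.38,0,0,0,-1],[0.08,0.12,-0.5,0,0,0,-1],[0.18,0.26,-0.58,0,0,0,-1],[0.28,0.41,-0.62,0,0,0,-1],[0.38,0.56,-0.63,0,0,0,-1],[0.49,0.72,-0.63,0,0,0,-1]]
  ]
}}

```text
t: 27.32
eef_pos: [499.5, 149.5, 289.5]
tcp_rot: [-3.141, -0.001, -0.055]
ft_force: [0.5, 0.8, -3.1]
opening: 0.649
grip_force: 30.0
```

{"fn": "arm_command", "kwargs": {
  "rows": [
    [[0.12,0.17,0,0,0,0,-1],[0.24,0.35,0,0,0,0,-1],[0.36,0.53,0,0,0,0,-1],[0.49,0.72,0,0,0,0,-1]]
  ]
}}

```text
t: 27.65
eef_pos: [567.0, 37.2, 288.8]
tcp_rot: [3.142, 0.001, -0.055]
ft_force: [0.7, 1.3, -3.2]
opening: 0.652
grip_force: 30.0
```

{"fn": "arm_command", "kwargs": {
  "rows": [
    [[0.12,0.17,0,0,0,0.005,-1],[0.24,0.35,0,0,0,0.012,-1],[0.36,0.52,0,0,0,0.018,-1],[0.45,0.65,0,0,0,0.022,-1],[0.49,0.71,0,0,0,0.023,-1],[0.49,0.717,0,0,0,0.023,-1],[0.49,0.717,0,0,0,0.023,-1],[0.49,0.717,0,0,0,0.023,-1]]
  ]
}}

```text
t: 28.32
eef_pos: [633.5, -71.9, 288.6]
tcp_rot: [-3.141, 0.001, -0.199]
ft_force: [0.3, -0.0, -4.3]
opening: 0.649
grip_force: 30.0
```

```bash
python3 - <<'E'
from h import *
s=state();print(s['t'],s['eef_pos'],s['tcp_rot'],s['opening']);print(mv(634.7,-73,197.5,-11.5))
E
```

```text
28.3167 [633.52372824 -71.88100955 288.64097575] [-3.14149607e+00  1.24832143e-03 -1.98852800e-01] 0.6493926725239402
(array([0.01 , 0.006, 0.608]), array([-0.    ,  0.0002,  0.0003]))
```

{"fn": "arm_command", "kwargs": {
  "rows": [
    [[0.01,0.006,0.08,0,0,0,-1],[0.01,0.006,0.22,0,0,0,-1],[0.01,0.006,0.37,0,0,0,-1],[0.01,0.006,0.49,0,0,0,-1],[0.01,0.006,0.565,0,0,0,-1],[0.01,0.006,0.598,0,0,0,-1],[0.01,0.006,0.607,0,0,0,-1],[0.01,0.006,0.607,0,0,0,-1],[0.01,0.006,0.607,0,0,0,-1]]
  ]
}}

```text
t: 29.07
eef_pos: [635.6, -73.9, 198.3]
tcp_rot: [3.141, -0.001, -0.2]
ft_force: [-0.2, 0.0, -2.5]
opening: 0.65
grip_force: 30.0
```

{"fn": "arm_command", "kwargs": {
  "rows": [
    [[0,0,0,0,0,0,1],[0,0,0,0,0,0,1],[0,0,0,0,0,0,1],[0,0,0,0,0,0,1],[0,0,0,0,0,0,1],[0,0,-0.1,0,0,0,1],[0,0,-0.3,0,0,0,1],[0,0,-0.5,0,0,0,1],[0,0,-0.7,0,0,0,1],[0,0,-0.8,0,0,0,1]]
  ]
}}

```text
t: 29.9
eef_pos: [635.7, -74.1, 321.5]
tcp_rot: [3.141, -0.004, -0.2]
ft_force: [0.4, -0.1, 0.2]
opening: 1.0
grip_force: 0.0
```

{"fn": "arm_command", "kwargs": {
  "rows": [
    [[0,0.2,-0.1,0,0,0,1],[0,0.4,-0.2,0,0,0,1],[0,0.6,-0.2,0,0,0,1],[0,0.8,-0.2,0,0,0,1],[0,0.9,-0.2,0,0,0,1],[0,0.95,-0.2,0,0,0,1],[0,0.95,-0.2,0,0,0,1]]
  ]
}}

```text
t: 30.48
eef_pos: [606.9, -214.7, 347.6]
tcp_rot: [-3.142, 0.0, -0.202]
ft_force: [0.8, 0.4, -0.4]
opening: 1.001
grip_force: 0.0
```

{"fn": "arm_command", "kwargs": {
  "rows": [
    [[0,0.2,0,0,0,0,1],[0,0.4,0,0,0,0,1],[0,0.6,0,0,0,0,1],[0,0.8,0,0,0,0,1],[0,0.9,0,0,0,0,1],[0,0.95,0,0,0,0,1],[0,0.95,0,0,0,0,1]]
  ]
}}

```text
t: 31.07
eef_pos: [579.0, -353.5, 347.5]
tcp_rot: [-3.141, 0.0, -0.201]
ft_force: [-0.4, -0.4, -0.3]
opening: 1.002
grip_force: 0.0
```

```bash
python3 - <<'E'
from h import *
s=state();print(s['t'],s['eef_pos'],s['opening'])
for n in("top","side"):
  p,d=read_camera(n);W=world(n,d)
  def top(z,x,y,r):
    k=(abs(W[:,:,2]-z)<4)&(abs(W[:,:,0]-x)<r)&(abs(W[:,:,1]-y)<r);return (rect(W[k]),k.sum()) if k.sum()>20 else None
  print(n,'red',top(29,640,69,70),'green',top(31,635,-73,75),'black',top(27,433,-252,60),'blue',top(31,441,-25,80),'yel',top(29,643,283,70))
  cv2.imwrite(f"pics/{n}4.png",p[:,:,::-1])
E
```

```text
31.0667 [ 578.97795992 -353.46737808  347.45709169] 1.0016952763613756
top red (array([645.5,  86.2,  96.5,  19.3,  -5.9]), np.int64(179)) green None black None blue None yel (array([642.7, 280.8, 104.9,  56.4,  -9.4]), np.int64(959))
side red (array([643. ,  71.1, 103.9,  58.4,  -4.2]), np.int64(689)) green (array([637.1, -71.8, 135.3,  63.5, -11.2]), np.int64(777)) black (array([ 434.7, -251. ,   67.8,   49.6,   -3.3]), np.int64(226)) blue (array([441.7, -23. , 135.3,  64.4,  12.8]), np.int64(877)) yel (array([644.1, 283.4, 104.6,  56.6,  -9.3]), np.int64(1018))
```

View pics/side4.png

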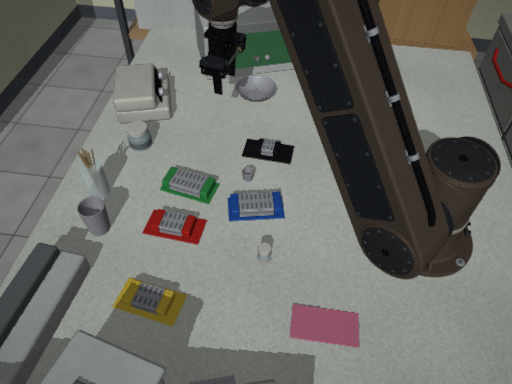

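View pics/top4.png

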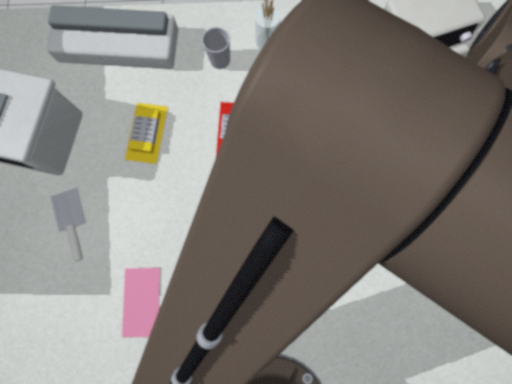

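The side view shows all five cassettes on their own mats: green (190,183), red (175,224), yellow (150,299), blue (256,205) and black (269,148). Measured centres are within about 2 mm of the mat centres and yaws within about 2°. The gripper is clear of everything.

```bash
python3 -c "
from cell import *
print(job_done())"
```

```text
the job is handed in; nothing more can be done
None
```

The job is handed in: all five cassettes lie released on the mats of their own colours, centred to about 2 mm and aligned to about 2° by the final side-camera check, in about 31 s of the 136 s allowed.

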